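# Slide the soldering jig home into its locating corner

## Robot

A 7-joint arm with a two-finger parallel gripper is mounted at the origin on the work surface. World frame = base frame: x ahead of the robot, y to its left, z up, the work surface at z = 0. Lengths are in m, angles in rad, forces in N, time in s.
With the tool pointing down it reaches from about 0.425 to 0.875 m from the base axis. Payload 4.7 kg.
Tool frame: the origin (TCP) lies on the centre line of the jaws, within the pads' length; the fingertips stand 17 mm ahead of it and the grasp point (between the pads) lies 2 mm behind it (robot.tips_ahead is the z of the fingertips in the tool frame, in m); z points along the fingers, y is the direction in which the jaws open and shut (so a half turn about z gives the same grasp; the last joint's range is limited). The gripper opens to 85 mm and grips with 20 to 120 N. Pads are 22 mm wide; open, the fingers measure 114 mm over their backs; the gripper's body (76 mm by 85 mm) begins 54 mm behind the grasp point. The pads swing forward as they close: fully open they stand 13 mm farther back than shut.
Start: joints at [1.209, 0.321, -0.07, 1.45, 0.023, 1.371, -0.057], TCP at [0.239, -0.605, 0.248] pointing down, gripper open.
Joint ranges: [-2.86, 2.86], [-0.3, 2.09], [-1.38, 1.24], [0.06, 2.45], [-1.56, 4.7], [0.09, 2.05], [-2.69, 2.69]. Speed limits (rad/s): [2.57, 2.57, 3.14, 3.14, 3.14, 3.14, 3.14].

## Interface

Orientations are given as a unit quaternion [w, x, y, z].
In Python, from rig import robot gives the robot as it stands.
- The arm moves only by the tool carry_out, never from a script. Its argument "steps" is a list of rows, each a list of 5 numbers: the finger opening in mm, from 0 to 85.4, then the shift along the tool's x, y, z in mm, then the turn about the tool's z in rad. In form: [[hand, x, y, z, roll], ...]. A call has 1 to 12 rows; each row is the pose to reach, as a shift and turn from the pose commanded when the call began, along the tool's axes at that moment; what a row does not reach only later rows make up. A row lasts 1/12 s, in which the tool goes at most 41.7 mm and 7.16 degrees, less where a joint would pass 70% of its speed; a pose out of reach is approached as far as the arm can. A call with a gripper value outside its range is refused whole. The fingers move at their own pace and stop on an object; "squeeze" is the grip in N (left out, the last holds). Time passes only in rows, so rows that repeat a pose let the fingers close. It gives the time, the measured TCP pose, the force and the opening at its end, in the units of the state.
- robot.sense(): the state, without advancing time (a new reading comes with each control period).
- robot.read_camera(name): name is "scene" or "top" or "wrist"; returns the picture (420x560x3 uint8, blue, green, red); there is no depth.
- robot.get_calibration(name): a dict with "intrinsics" (3x3 intrinsics, pixels), "camera_from_world" (4x4, takes a point from world to camera coordinates). Camera axes: x right, y down, z forward; pixel columns grow to the right and rows downward; lengths in m; the calibration is good to about 2 mm. The wrist camera is an equidistant fisheye: a pixel r from the principal point sees the ray r / f radians off the axis. A picture is of the moment at which its call begins: read the wrist's pose just before it. get_calibration takes no time and is no camera call; for the wrist camera it gives the pose at the moment of the call.
- robot.finish_job(): hands the job in, once; it reports no verdict.
The state is a dict: "clock": time; "joint_positions": joint angles; "qvel": joint speeds; "tau": joint torques, N m; "ee_pos": TCP position; "tcp_rot": TCP orientation; "wrist_force": force on the tool from outside, world axes, zero at the start; "wrist_torque": the same for the moment, N m; "finger_gap": finger opening in m.
Only numpy, scipy, OpenCV 4.12 (cv2) and the standard library are available. Lean on these libraries where they do the work, as an engineer would, in place of code of your own. Each camera call takes 0.05 s, during which the arm holds its last target.

## Task

Push the loaded soldering jig (the grey tray with four red circuit boards) along the bench into the corner of the two aluminium bars, so that its far long edge lies flush against the long bar and its left short edge (as the robot sees it) flush against the short bar. Push it with the fingers only, not with the rest of the hand or arm: it must stay flat on the bench and never be lifted or tipped. Leave the fan, the solder spool, the sponge tin and the flux bottle where they stand, and finish with the hand clear.

Things in the scene. Friction and masses are not known exactly. Their poses are not given: they have to be found in the camera images.
- jig: Loose soldering jig: grey rectangular tray, 0.3 to 0.6 kg, with four red circuit boards fixed in it. 110 mm along its own x, 160 mm along its own y, upright sides 16 mm high all round. Origin: centre of its underside, on the bench; z up. Starts up to 0.25 rad askew to the bars, about 15 to 55 mm short of the long bar (nearest point) and 55 to 160 mm short of the short bar; its way there is free.
- corner: Locating corner fixed to the bench: two aluminium bars, 20 mm wide and high, in an L. Origin: the inside corner, at bench height, where the two inner faces meet; x points away from the robot, y to its left, z up. The jig belongs on the -x, -y side: fully home its axes are parallel to the corner's and its origin lies at x = -55 mm, y = -80 mm in the corner's frame.
- long_bar (a point): Point on the inner face of the long bar, 20 mm up, 180 mm along the corner's -y from the inside corner. The bar is 360 mm long along the corner's y; its inner face is the plane x = 0 of the corner's frame, the bar on the +x (far) side.
- short_bar (a point): Point on the inner face of the short bar, 20 mm up, 62 mm along the corner's -x from the inside corner. The bar is 125 mm long along the corner's x; its inner face is the plane y = 0 of the corner's frame, the bar on the +y (left) side.
- fan: Bystander: loose black square fume fan standing on edge, 38 x 92 x 92 mm high, with a round wire guard, to the left of the short bar. Origin: centre of its underside.
- spool: Bystander: loose solder spool standing upright, 58 mm across, 44 mm high, white flanges, beyond the long bar. Origin: centre of its underside.
- sponge_tin: Bystander: loose round black tin with a yellow sponge, 84 mm across, 20 mm high, to the left of the short bar. Origin: centre of its underside.
- flux_bottle: Bystander: loose small amber bottle with a black cap, 42 mm across, 78 mm high, to the right of the jig. Origin: centre of its underside.
Things that resemble listed ones, but are neither listed nor needed, are in the scene too. Of the things like the jig, leave any that is blue; of the rest the larger one is meant.

How it is judged:
At the end, for the whole second after the job is handed in: The jig rests flat on the bench, its sides within 3 mm of both bars and square to them within 0.02 rad, at rest; the fan, spool, tin and bottle within 15 mm of where they stood (x of jig in the frame of corner between -0.058 and -0.052 m and y of jig in the frame of corner between -0.083 and -0.077 m and angle between the x axis of jig and the x axis of corner, either way round below 0.02 rad and height (world z) of jig below 0.003 m and angle between jig's own z axis and vertical below 0.02 rad and linear speed of jig below 0.005 m/s and distance of each of fan, spool, sponge_tin, flux_bottle from where it was at the start of the episode below 0.015 m); the robot touches nothing.
It fails at once if the jig is lifted or tipped (its centre more than 6 mm off the bench, or tilted more than 0.06 rad) (height (world z) of jig above 0.006 m or angle between jig's own z axis and vertical above 0.06 rad).
It fails at once if a bystander is moved more than 15 mm or tipped (distance of any of fan, spool, sponge_tin, flux_bottle from where it was at the start of the episode above 0.015 m or angle between any of fan, spool, sponge_tin, flux_bottle's own z axis and vertical above 0.3 rad).
It fails at once if the arm or the gripper's body, not the fingers, pushes on the jig (contact force between the arm and jig above 2 N).
It also fails if it takes over 45 s, if anything falls off the work surface, if the arm or the gripper's body presses on something with over 40 N, if the wrist force passes 120 N, or if a joint passes its speed limit or range.

## Working session

There is one attempt and no reset: what is moved stays moved. The work goes in short steps, Python scripts to look and compute and a tool call to move; the robot and the scene stay as the last step left them, time stands still between calls to the robot, and variables do not carry over. Pictures are saved under pics/ and viewed, and the job is handed in when it is done.

Besides the shell and the picture viewer there is one more tool, called after "Call:" in YAML: its name, and indented under it one key for each argument. carry_out: Moves the arm, as the interface text tells. Its arguments: {"type":"object","properties":{"steps":{"type":"array"},"squeeze":{"type":"number"}},"required":["steps"]}

```bash
mkdir -p pics; ls
python3 - <<'E'
from rig import robot
import cv2
print(robot.sense())
for n in ("scene","top"):
    cv2.imwrite(f"pics/{n}0.png",robot.read_camera(n)); print(n,robot.get_calibration(n))
E
```

```text
pics
{'clock': 0.0, 'joint_positions': array([ 1.20909158,  0.32183458, -0.07007286,  1.45168916,  0.02258891,
        1.37079382, -0.05685572]), 'qvel': array([ 0.00018233, -0.0011017 ,  0.00048679,  0.00152735,  0.00053288,
        0.00049859,  0.00160134]), 'tau': array([-6.87269403e-05, -4.93580997e+01, -3.82563779e-01, -3.14338052e+01,
        1.27395464e-02,  1.12795332e-02, -1.00335296e-05]), 'ee_pos': array([ 0.23832856, -0.60418179,  0.24720875]), 'tcp_rot': array([-9.42397985e-04,  9.82392006e-01,  1.86828818e-01, -2.25907266e-04]), 'wrist_force': array([-0.07171756,  0.33142724, -0.75534206]), 'wrist_torque': array([-0.04482237, -0.03971141,  0.01962703]), 'finger_gap': 0.08563644107866113}
scene {'intrinsics': array([[458.58277013,   0.        , 283.34683506],
       [  0.        , 458.58277013, 211.6028348 ],
       [  0.        ,   0.        ,   1.        ]]), 'camera_from_world': array([[ 0.12269362,  0.99224604,  0.01985109, -0.04449701],
       [ 0.652989  , -0.06564864, -0.75451681, -0.3475588 ],
       [-0.74736312,  0.10553694, -0.65598042,  1.56927392],
       [ 0.        ,  0.        ,  0.        ,  1.        ]])}
top {'intrinsics': array([[393.59782996,   0.        , 281.38278729],
       [  0.        , 393.59782996, 212.57381173],
       [  0.        ,   0.        ,   1.        ]]), 'camera_from_world': array([[-1.13992877e-03, -9.99976995e-01,  6.68652097e-03,
        -2.07927619e-02],
       [-9.97813086e-01,  6.95505552e-04, -6.60951024e-02,
         5.67149792e-01],
       [ 6.60889314e-02, -6.74724183e-03, -9.97790924e-01,
         1.07769562e+00],
       [ 0.00000000e+00,  0.00000000e+00,  0.00000000e+00,
         1.00000000e+00]])}
```

View pics/scene0.png

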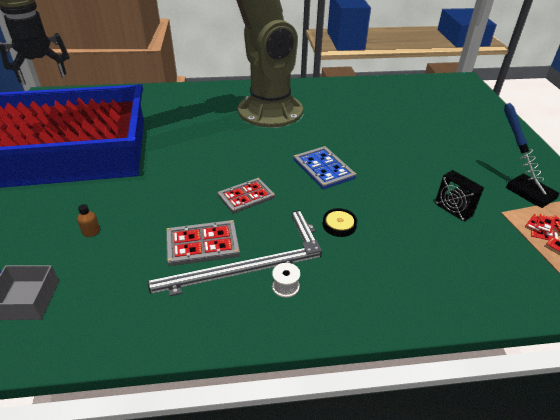

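View pics/top0.png

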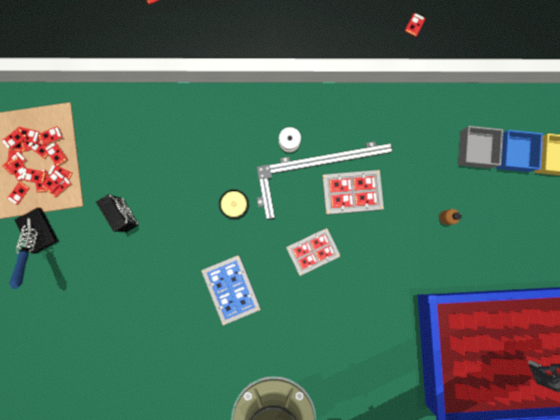

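The top view shows the target, the larger red-board grey jig, at about (353,192). The bars meet at about (265,172), the smaller red decoy is at (313,251), the bottle at (450,216), and the gripper at lower right.

```bash
cat > h.py <<'E'
import numpy as np, cv2
from rig import robot
def ray(n,px,z):
    c=robot.get_calibration(n);K=c["intrinsics"];T=c["camera_from_world"]
    px=np.atleast_2d(np.array(px,float))
    d=np.c_[(px-K[:2,2])/[K[0,0],K[1,1]],np.ones(len(px))]
    R=T[:3,:3];o=-R.T@T[:3,3];w=d@R
    return o+w*((z-o[2])/w[:,2])[:,None]
def proj(n,P):
    c=robot.get_calibration(n);K=c["intrinsics"];T=c["camera_from_world"]
    q=np.atleast_2d(P)@T[:3,:3].T+T[:3,3]; q=q@K.T
    return q[:,:2]/q[:,2:]
E
python3 - <<'E'
import cv2
a=cv2.imread('pics/top0.png')
cv2.imwrite('pics/top0z.png',cv2.resize(a[120:280,220:420],None,fx=4,fy=3.75*4/3.75,interpolation=cv2.INTER_CUBIC)[:600])
b=cv2.imread('pics/scene0.png')
cv2.imwrite('pics/scene0z.png',cv2.resize(b[170:310,140:340],None,fx=4,fy=4,interpolation=cv2.INTER_CUBIC))
h=cv2.cvtColor(a,cv2.COLOR_BGR2HSV)
for p in [(326,177),(381,175),(325,212),(300,164),(268,200),(300,190)]: print(p,a[p[1],p[0]],h[p[1],p[0]])
E
```

```text
(326, 177) [201 213 218] [ 21  20 218]
(381, 175) [ 89 121  50] [ 76 150 121]
(325, 212) [112 131 106] [ 67  49 131]
(300, 164) [194 194 192] [ 90   3 194]
(268, 200) [208 208 207] [ 90   1 208]
(300, 190) [ 90 123  47] [ 77 158 123]
```

View pics/top0z.png

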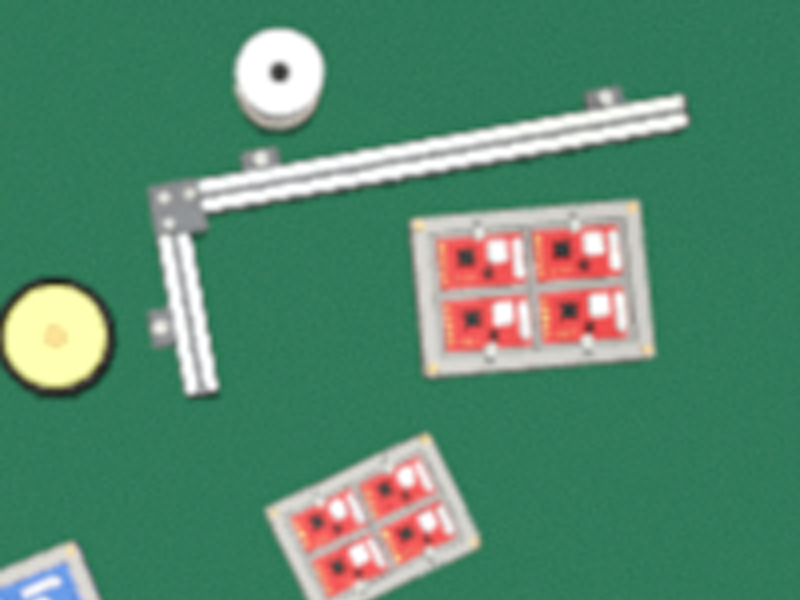

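View pics/scene0z.png

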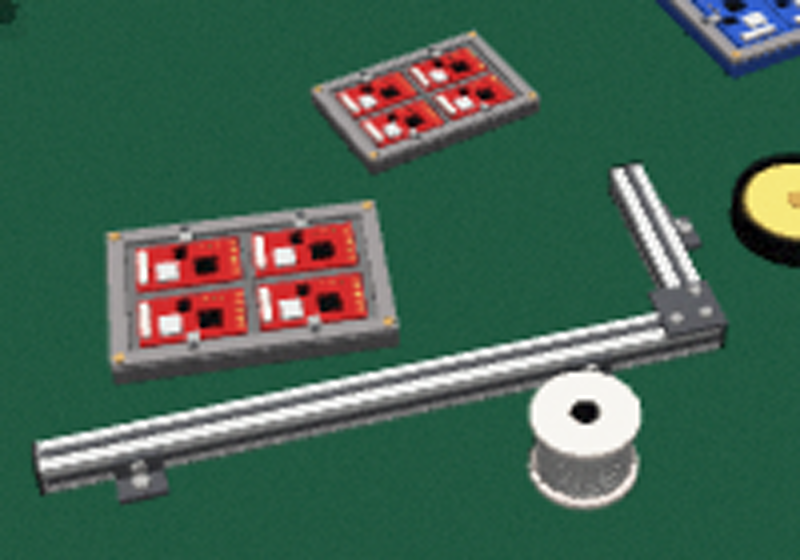

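```bash
cat >> h.py <<'E'
def edge(img,px,along,outward,n,step=0.1,L=4):
    """subpixel bar->green transition: scan from px along 'outward'"""
    pass
def sat(img): return cv2.cvtColor(img,cv2.COLOR_BGR2HSV)[:,:,1].astype(np.float32)
def fit_edge(img,a,b,half=3.5,n=60,chan='bright'):
    """max-gradient edge points of red+blue channel (green bench is low) near segment a-b -> list of px"""
    a=np.array(a,float);b=np.array(b,float);d=(b-a)/np.linalg.norm(b-a);nn=np.array([-d[1],d[0]])
    s=np.arange(-half,half+.01,.1);out=[]
    g=img[:,:,2].astype(np.float32)
    for t in np.linspace(0,1,n):
        p=a+(b-a)*t+s[:,None]*nn
        v=cv2.remap(g,p[:,0].astype(np.float32)[None],p[:,1].astype(np.float32)[None],cv2.INTER_LINEAR)[0]
        gr=np.abs(np.gradient(cv2.GaussianBlur(v[None],(0,0),4)[0]))
        k=gr.argmax(); out.append(p[k])
    out=np.array(out)
    vx,vy,x,y=cv2.fitLine(out.astype(np.float32),cv2.DIST_HUBER,0,.01,.01).ravel()
    r=(out-[x,y])@[-vy,vx]
    return np.array([x,y]),np.array([vx,vy]),np.abs(r).mean()
def inter(l1,l2):
    t=np.linalg.solve(np.c_[l1[1],-l2[1]],l2[0]-l1[0]); return l1[0]+t[0]*l1[1]
E
python3 - <<'E'
from h import *
def z(o,p): return np.array(p)/4+o-0.375
A=cv2.imread('pics/top0.png');B=cv2.imread('pics/scene0.png')
oT=np.array([220,120]);oS=np.array([140,170])
res={}
for n,img,o,lb,sb,jc in [('top',A,oT,[(230,207),(670,127)],[(205,240),(215,375)],[(411,219),(637,202),(655,354),(428,376)]),
   ('scene',B,oS,[(60,438),(640,320)],[(617,185),(670,285)],[(398,322),(113,362),(107,236),(371,204)])]:
    L=fit_edge(img,z(o,lb[0]),z(o,lb[1]));S=fit_edge(img,z(o,sb[0]),z(o,sb[1]))
    P=lambda l,s:ray(n,np.array([l[0]-s*l[1],l[0]+s*l[1]]),.02)[:,:2]
    wl=P(L,40);ws=P(S,10)
    c=ray(n,inter(L,S),.02)[0]
    dl=wl[1]-wl[0];ds=ws[1]-ws[0]
    print(n,'resid',L[2],S[2],'corner',c,'long ang',np.arctan2(dl[1],dl[0]),'short ang',np.arctan2(ds[1],ds[0]))
    j=[z(o,q) for q in jc]; ed=[]
    for i in range(4):
        a,b=j[i],j[(i+1)%4]
        ed.append(fit_edge(img,a+.1*(b-a),b-.1*(b-a),half=2))
    cs=np.array([inter(ed[i-1],ed[i]) for i in range(4)])
    w=ray(n,cs,.016)[:,:2]
    print(' jig',w.round(4).tolist(),'sides',[np.linalg.norm(w[i]-w[(i+1)%4]).round(4) for i in range(4)],'res',[e[2] for e in ed])
    print(' ctr',w.mean(0),'angles',[np.arctan2(*(w[(i+1)%4]-w[i])[::-1]).round(4) for i in range(4)])
# bystanders
print('bottle base-ish',ray('top',[[450,216]],.05),'spool',ray('top',[[289.5,138]],.044),'small jig',ray('top',[z(oT,q) for q in [(427,433),(480,545),(266,510)]],.01))
print('tin',ray('top',[233.5,203.5],.02))
E
```

```text
top resid 0.13917830944825027 0.1463421404288976 corner [0.67700307 0.01962901 0.02      ] long ang -1.3943957952525645 short ang -2.971730855158588
 jig [[0.6758, -0.1352], [0.6899, -0.2979], [0.5771, -0.3076], [0.5632, -0.1449]] sides [np.float64(0.1633), np.float64(0.1131), np.float64(0.1632), np.float64(0.113)] res [np.float64(0.0655600279682063), np.float64(0.07723349999685798), np.float64(0.0886742007967825), np.float64(0.08142907712893721)]
 ctr [ 0.62647383 -0.22140764] angles [np.float64(-1.4843), np.float64(-3.0562), np.float64(1.6566), np.float64(0.086)]
scene resid 0.12185336036558367 1.317872209536593 corner [0.67850196 0.02613273 0.02      ] long ang 1.7476897101392261 short ang 0.17145957830758224
 jig [[0.6745, -0.1397], [0.6883, -0.2997], [0.5787, -0.3086], [0.5654, -0.1493]] sides [np.float64(0.1606), np.float64(0.1099), np.float64(0.1599), np.float64(0.1095)] res [np.float64(0.15389599092445583), np.float64(0.0696144731051702), np.float64(0.1849756288878613), np.float64(0.12117223340406892)]
 ctr [ 0.62671829 -0.22433303] angles [np.float64(-1.4849), np.float64(-3.0599), np.float64(1.6542), np.float64(0.0879)]
bottle base-ish [[ 0.55543242 -0.47852331  0.05      ]] spool [[ 0.77148421 -0.04375662  0.044     ]] small jig [[ 0.52463931 -0.14745546  0.01      ]
 [ 0.44649107 -0.18378339  0.01      ]
 [ 0.47101445 -0.03450573  0.01      ]]
tin [[0.59247135 0.11201806 0.02      ]]
```

```bash
cat >> h.py <<'E'
C=np.array([.677,.021]);TH=.175
R2=lambda t:np.array([[np.cos(t),-np.sin(t)],[np.sin(t),np.cos(t)]])
def c2w(p): return C+R2(TH)@np.array(p)
def w2c(p): return R2(TH).T@(np.array(p)-C)
def toolax():
    q=robot.sense()["tcp_rot"]
    from scipy.spatial.transform import Rotation as R
    return R.from_quat(q,scalar_first=True).as_matrix()
def plan(xyz,ang):
    """shift mm in tool axes and roll to reach world xyz with tool x at world angle ang"""
    M=toolax();s=robot.sense();d=M.T@(np.array(xyz)-s["ee_pos"])*1000
    a=np.arctan2(M[1,0],M[0,0]); r=(a-ang+np.pi)%(2*np.pi)-np.pi
    print('shift',d.round(1),'roll',round(r,3),'tool x ang',round(a,3))
def st():
    s=robot.sense();a=s["ee_pos"];print('t',s["clock"],'tcp',a.round(4),'corner-frame',(w2c(a[:2])*1000).round(1),'F',s["wrist_force"].round(1),'gap',round(s["finger_gap"],4),'j7',s["joint_positions"][6].round(2))
E
python3 - <<'E'
from h import *
print(robot.tips_ahead,[a for a in dir(robot) if a[0]!='_'])
p=c2w([-.18,-.232]);print(p)
plan([*p,.15],TH)
E
```

```text
0.017 ['IKError', 'finish_job', 'get_calibration', 'read_camera', 'sense', 'tips_ahead']
[ 0.54014231 -0.23879602]
shift [ 414.8 -229.    97.7] roll 0.201 tool x ang 0.376
```

Call:
carry_out:
  steps:
    - [70,70,-38,0,0.05]
    - [70,140,-76,0,0.1]
    - [70,210,-115,0,0.15]
    - [70,280,-153,0,0.2]
    - [70,345,-190,0,0.2]
    - [70,385,-214,20,0.2]
    - [70,405,-225,50,0.2]
    - [70,415,-229,80,0.2]
    - [70,415,-229,98,0.2]
    - [70,415,-229,98,0.2]
    - [70,415,-229,98,0.2]
    - [70,415,-229,98,0.2]

```text
clock: 1.1
ee_pos: [0.5414, -0.2365, 0.1488]
tcp_rot: [-0.001, 0.996, 0.089, -0.0]
wrist_force: [0.3, -0.4, -0.7]
finger_gap: 0.0699
```

Run:
```python
from h import *
st(); plan([*c2w([-.18,-.232]),.03],TH)
```

```text
t 1.1 tcp [ 0.5414 -0.2365  0.1488] corner-frame [-178.4 -229.9] F [ 0.3 -0.4 -0.7] gap 0.0699 j7 -1.11
shift [ -1.6   2.2 118.8] roll 0.002 tool x ang 0.177
```

Call:
carry_out:
  steps:
    - [70,-2,2,40,0]
    - [70,-2,2,75,0]
    - [70,-2,2,100,0]
    - [70,-2,2,115,0]
    - [70,-2,2,124,0]
    - [70,-2,2,128,0]
    - [70,-2,2,128,0]
    - [70,-2,2,128,0]

```text
clock: 1.77
ee_pos: [0.5396, -0.242, 0.0233]
tcp_rot: [0.0, 0.996, 0.088, 0.001]
wrist_force: [-0.6, -0.7, 0.3]
finger_gap: 0.0705
```

Run:
```python
from h import *
st()
b=robot.read_camera('scene');cv2.imwrite('pics/s1.png',cv2.resize(b[120:270,120:320],None,fx=4,fy=4,interpolation=cv2.INTER_CUBIC))
```

```text
t 1.7667 tcp [ 0.5396 -0.242   0.0233] corner-frame [-181. -235.] F [-0.6 -0.7  0.3] gap 0.0705 j7 -1.14
```

View pics/s1.png

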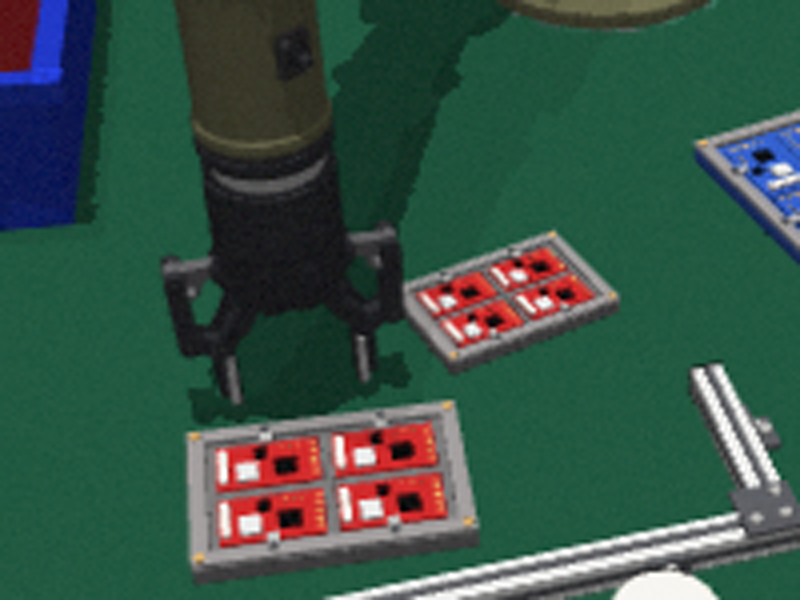

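The scene view shows the fingers behind the jig's near edge, with tips at about zoom (235,400) and (365,380). The decoy is clear of them. Next I check tip height from those pixels.

Run:
```python
from h import *
for px in [(235,402),(366,381)]:
  p=np.array(px)/4+[120,120]-.375
  for z in (0,.006,.012): print(px,z,(w2c(ray('scene',p,z)[0][:2])*1000).round(1))
plan([*c2w([-.18,-.232]),.019],TH)
```

```text
(235, 402) 0 [-191.9 -275.9]
(235, 402) 0.006 [-185. -276.]
(235, 402) 0.012 [-178.1 -276.1]
(366, 381) 0 [-189.3 -194.5]
(366, 381) 0.006 [-182.5 -195.2]
(366, 381) 0.012 [-175.6 -196. ]
shift [ 0.8 -3.3  4.7] roll 0.001 tool x ang 0.176
```

Call:
carry_out:
  steps:
    - [70,0,-3,2,0]
    - [70,0,-3,4,0]
    - [70,0,-3,6,0]
    - [70,0,-3,6,0]

```text
clock: 2.15
ee_pos: [0.5382, -0.2386, 0.0162]
tcp_rot: [0.0, 0.996, 0.088, -0.0]
wrist_force: [0.7, 0.1, -0.7]
finger_gap: 0.0699
```

Call:
carry_out:
  steps:
    - [70,0,0,2,0]
    - [70,0,0,3,0]
    - [70,0,0,3,0]

```text
clock: 2.4
ee_pos: [0.5381, -0.2387, 0.013]
tcp_rot: [-0.0, 0.996, 0.088, -0.0]
wrist_force: [0.2, 0.6, 1.0]
finger_gap: 0.0701
```

Call:
carry_out:
  steps:
    - [70,5,0,0,0]
    - [70,10,0,0,0]
    - [70,15,0,0,0]
    - [70,20,0,0,0]
    - [70,25,0,0,0]
    - [70,30,0,0,0]
    - [70,35,0,0,0]
    - [70,40,0,0,0]
    - [70,45,0,0,0]
    - [70,50,0,0,0]
    - [70,52,0,0,0]
    - [70,52,0,0,0]

```text
clock: 3.4
ee_pos: [0.5907, -0.2288, 0.0132]
tcp_rot: [-0.0, 0.996, 0.088, 0.001]
wrist_force: [-0.4, -1.0, 1.3]
finger_gap: 0.0699
```

Run:
```python
from h import *
st()
b=robot.read_camera('scene');cv2.imwrite('pics/s2.png',cv2.resize(b[170:310,140:340],None,fx=4,fy=4,interpolation=cv2.INTER_CUBIC))
```

```text
t 3.4 tcp [ 0.5907 -0.2288  0.0132] corner-frame [-128.4 -231. ] F [-0.4 -1.   1.3] gap 0.0699 j7 -1.2
```

View pics/s2.png

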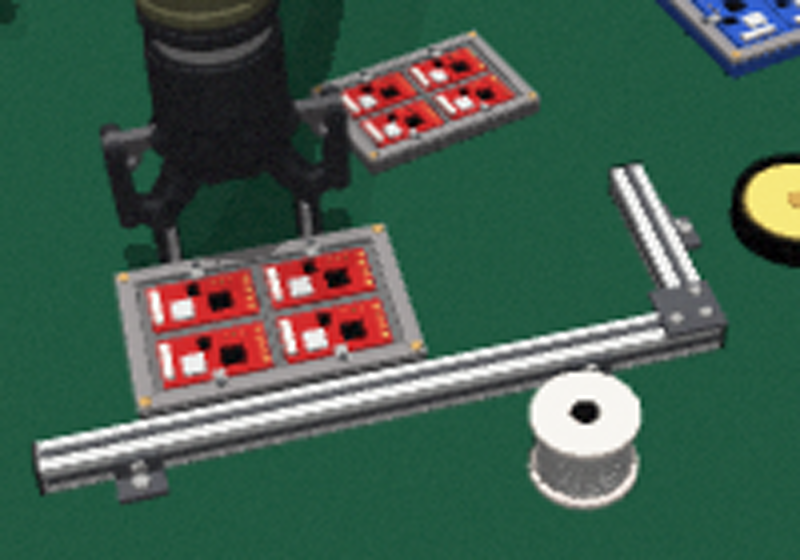

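The jig now lies nearly parallel to the long bar, a few mm short of it, with its near edge on both fingers. Next I go to its right short edge.

Call:
carry_out:
  steps:
    - [70,-10,0,0,0]
    - [70,-12,0,-30,0]
    - [65,-12,0,-70,0]
    - [58,-12,20,-100,-0.12]
    - [55,5,60,-100,-0.24]
    - [55,30,95,-100,-0.36]
    - [55,55,114,-100,-0.48]
    - [55,65,114,-100,-0.6]
    - [55,65,114,-100,-0.72]
    - [55,65,114,-100,-0.84]
    - [55,65,114,-100,-0.96]
    - [55,65,114,-100,-1.08]

```text
clock: 4.45
ee_pos: [0.6735, -0.3301, 0.113]
tcp_rot: [-0.0, 0.807, 0.59, 0.0]
wrist_force: [-0.2, 0.8, 0.2]
finger_gap: 0.0551
```

Call:
carry_out:
  steps:
    - [55,0,0,0,-0.12]
    - [55,0,0,0,-0.24]
    - [55,0,0,0,-0.36]
    - [55,0,0,0,-0.48]
    - [55,0,0,0,-0.49]
    - [55,0,0,0,-0.49]
    - [55,0,0,0,-0.49]

```text
clock: 5.03
ee_pos: [0.6734, -0.3304, 0.1133]
tcp_rot: [0.0, 0.644, 0.765, 0.0]
wrist_force: [0.0, 0.4, 0.3]
finger_gap: 0.0549
```

```bash
cat >> h.py <<'E'
def zz(o,p): return np.array(p)/4+np.array(o)-0.375
def jigtop(img,jc,o,n='top',half=2):
    j=[zz(o,q) for q in jc]; ed=[]
    for i in range(4):
        a,b=j[i],j[(i+1)%4]; ed.append(fit_edge(img,a+.15*(b-a),b-.15*(b-a),half=half))
    cs=np.array([inter(ed[i-1],ed[i]) for i in range(4)]); w=ray(n,cs,.016)[:,:2]
    cc=np.array([w2c(p) for p in w])*1000
    print('jig corners (c-frame mm)',cc.round(1).tolist(),'ctr',cc.mean(0).round(1),'sides',[np.linalg.norm(w[i]-w[(i+1)%4]).round(4) for i in range(4)])
    print('ang rel',[np.arctan2(*(cc[(i+1)%4]-cc[i])[::-1]).round(4) for i in range(4)])
E
python3 - <<'E'
from h import *
st(); plan([*c2w([-.063,-.345]),.013],TH+np.pi/2)
for n,o in (('scene',(140,170)),('top',(220,120))):
  b=robot.read_camera(n);cv2.imwrite(f'pics/{n}3f.png',b);cv2.imwrite(f'pics/{n}3.png',cv2.resize(b[o[1]:o[1]+140,o[0]:o[0]+200],None,fx=4,fy=4,interpolation=cv2.INTER_CUBIC))
E
```

```text
t 5.0333 tcp [ 0.6734 -0.3304  0.1133] corner-frame [ -64.7 -345.4] F [0.  0.4 0.3] gap 0.0549 j7 0.38
shift [  0.4   1.7 100.3] roll -0.003 tool x ang 1.743
```

View pics/scene3.png

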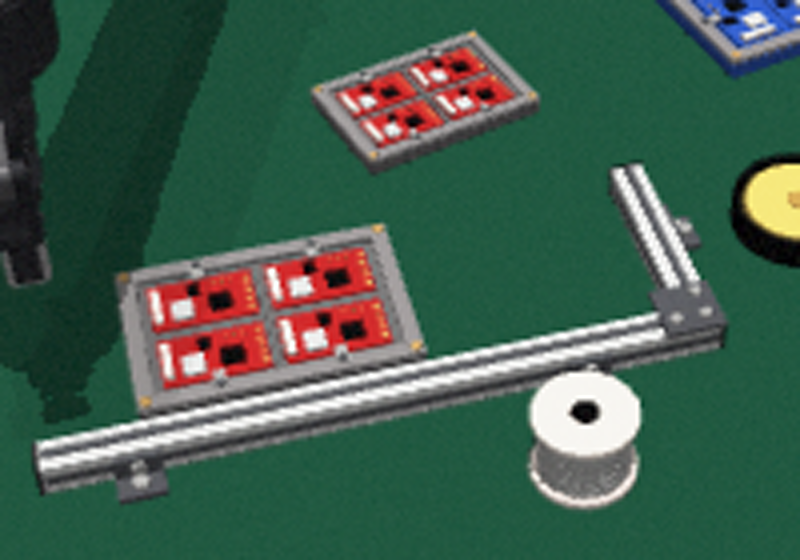

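View pics/top3.png

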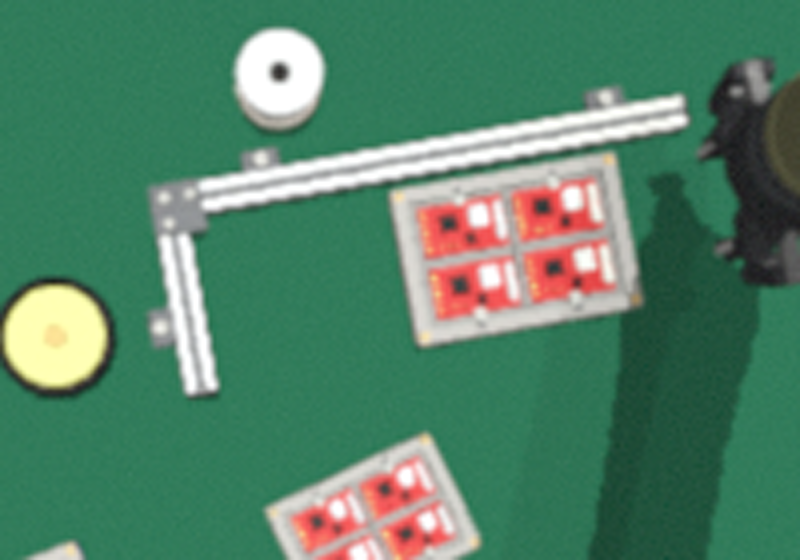

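The jig is almost parallel to the long bar, with top-zoom corners at about (391,192), (617,153), (643,302) and (420,347). The gripper is off to its right.

Run:
```python
from h import *
jigtop(cv2.imread('pics/top3f.png'),[(391,192),(617,153),(643,302),(420,347)],(220,120))
jigtop(cv2.imread('pics/scene3f.png'),[(425,350),(140,405),(121,275),(381,228)],(140,170),'scene')
```

```text
jig corners (c-frame mm) [[-6.1, -142.2], [-6.2, -305.4], [-118.9, -305.8], [-119.3, -142.7]] ctr [ -62.6 -224. ] sides [np.float64(0.1632), np.float64(0.1127), np.float64(0.1631), np.float64(0.1132)]
ang rel [np.float64(-1.5709), np.float64(-3.1379), np.float64(1.5732), np.float64(0.0041)]
jig corners (c-frame mm) [[-8.2, -146.8], [-7.3, -307.3], [-118.0, -306.1], [-117.6, -147.1]] ctr [ -62.8 -226.8] sides [np.float64(0.1605), np.float64(0.1107), np.float64(0.159), np.float64(0.1094)]
ang rel [np.float64(-1.5656), np.float64(3.1307), np.float64(1.5681), np.float64(0.0021)]
```

Call:
carry_out:
  steps:
    - [55,0,1,35,0]
    - [55,0,1,65,0]
    - [55,0,1,85,0]
    - [55,0,1,93,0]
    - [55,0,1,96,0]
    - [55,0,1,96,0]
    - [55,10,1,97,0]
    - [55,20,1,97,0]
    - [55,26,1,97,0]
    - [55,32,1,97,0]
    - [55,38,1,97,0]
    - [55,44,1,97,0]

```text
clock: 6.13
ee_pos: [0.6676, -0.2888, 0.0181]
tcp_rot: [0.002, 0.643, 0.766, -0.001]
wrist_force: [0.5, -5.2, 5.0]
finger_gap: 0.0552
```

Call:
carry_out:
  steps:
    - [55,7,0,0,0]
    - [55,14,0,0,0]
    - [55,21,0,0,0]
    - [55,28,0,0,0]
    - [55,35,0,0,0]
    - [55,42,0,0,0]
    - [55,49,0,0,0]
    - [55,56,0,0,0]
    - [55,63,0,0,0]
    - [55,67,0,0,0]
    - [55,70,0,0,0]
    - [55,70,0,0,0]

```text
clock: 7.13
ee_pos: [0.6544, -0.2164, 0.016]
tcp_rot: [-0.001, 0.642, 0.767, 0.0]
wrist_force: [0.5, -2.5, 1.5]
finger_gap: 0.0549
```

Run:
```python
from h import *
st(); plan([*c2w([-.063,-.180]),.016],TH+np.pi/2)
n,o='scene',(140,170)
b=robot.read_camera(n);cv2.imwrite(f'pics/{n}4.png',cv2.resize(b[o[1]:o[1]+140,o[0]:o[0]+200],None,fx=4,fy=4,interpolation=cv2.INTER_CUBIC))
```

```text
t 7.1333 tcp [ 0.6544 -0.2164  0.016 ] corner-frame [ -63.6 -229.8] F [ 0.5 -2.5  1.5] gap 0.0549 j7 0.2
shift [49.8  0.6  0.1] roll 0.001 tool x ang 1.747
```

View pics/scene4.png

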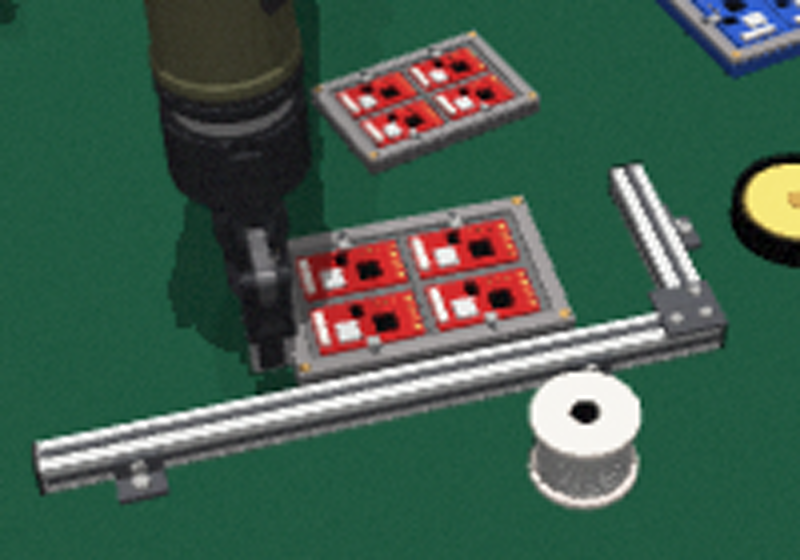

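The jig is sliding parallel along the bar, with its left edge at zoom x≈570 and the short bar's inner face at about 690. About 59 mm remains.

Call:
carry_out:
  steps:
    - [55,6,0,0,0]
    - [55,12,0,0,0]
    - [55,18,0,0,0]
    - [55,24,0,0,0]
    - [55,30,0,0,0]
    - [55,36,0,0,0]
    - [55,42,0,0,0]
    - [55,47,0,0,0]
    - [55,51,0,0,0]
    - [55,53,0,0,0]
    - [55,53,0,0,0]

```text
clock: 8.1
ee_pos: [0.6454, -0.1646, 0.0163]
tcp_rot: [-0.0, 0.642, 0.766, 0.0]
wrist_force: [1.0, -0.3, 0.2]
finger_gap: 0.0549
```

Run:
```python
from h import *
st()
n,o='scene',(140,170)
b=robot.read_camera(n);cv2.imwrite(f'pics/{n}5.png',cv2.resize(b[o[1]:o[1]+140,o[0]:o[0]+200],None,fx=4,fy=4,interpolation=cv2.INTER_CUBIC))
```

```text
t 8.1 tcp [ 0.6454 -0.1646  0.0163] corner-frame [ -63.5 -177.3] F [ 1.  -0.3  0.2] gap 0.0549 j7 0.12
```

View pics/scene5.png

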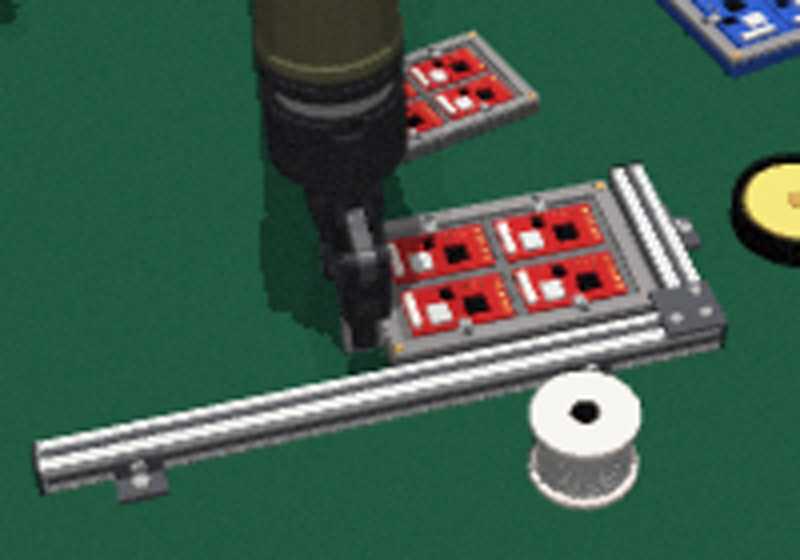

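The left edge is a few mm from the short bar. I'll creep in and watch the force.

Call:
carry_out:
  steps:
    - [55,1,0,0,0]
    - [55,2,0,0,0]
    - [55,3,0,0,0]
    - [55,4,0,0,0]
    - [55,4,0,0,0]

```text
clock: 8.57
ee_pos: [0.6449, -0.1626, 0.0165]
tcp_rot: [0.0, 0.643, 0.766, -0.0]
wrist_force: [0.4, -3.4, 0.1]
finger_gap: 0.0552
```

Call:
carry_out:
  steps:
    - [55,1,0,0,0]
    - [55,2,0,0,0]
    - [55,2,0,0,0]

```text
clock: 8.82
ee_pos: [0.6445, -0.16, 0.0165]
tcp_rot: [0.0, 0.643, 0.766, -0.0]
wrist_force: [0.1, -3.4, 1.1]
finger_gap: 0.055
```

Call:
carry_out:
  steps:
    - [55,1,0,0,0]
    - [55,2,0,0,0]
    - [55,2,0,0,0]

```text
clock: 9.07
ee_pos: [0.6443, -0.159, 0.0165]
tcp_rot: [0.001, 0.643, 0.766, -0.0]
wrist_force: [1.0, -5.2, 0.5]
finger_gap: 0.0551
```

Call:
carry_out:
  steps:
    - [55,1,0,0,0]
    - [55,2,0,0,0]
    - [55,2,0,0,0]

```text
clock: 9.32
ee_pos: [0.6443, -0.1589, 0.0166]
tcp_rot: [0.002, 0.643, 0.766, -0.001]
wrist_force: [2.9, -7.6, -0.7]
finger_gap: 0.0552
```

Call:
carry_out:
  steps:
    - [55,1,0,0,0]
    - [55,2,0,0,0]
    - [55,2,0,0,0]

```text
clock: 9.57
ee_pos: [0.6443, -0.1588, 0.0166]
tcp_rot: [0.003, 0.643, 0.766, -0.001]
wrist_force: [3.9, -11.1, -2.1]
finger_gap: 0.0549
```

Position has stalled while the force rises, so the jig is against the short bar. Next I go round to the near long edge.

Call:
carry_out:
  steps:
    - [55,-15,0,0,0]
    - [55,-18,0,-30,0]
    - [60,-18,0,-70,0.12]
    - [65,0,-20,-100,0.24]
    - [70,25,-45,-100,0.36]
    - [70,50,-70,-100,0.48]
    - [70,75,-84,-100,0.6]
    - [70,88,-84,-100,0.72]
    - [70,88,-84,-100,0.84]
    - [70,88,-84,-100,0.96]
    - [70,88,-84,-100,1.08]
    - [70,88,-84,-100,1.2]

```text
clock: 10.57
ee_pos: [0.5447, -0.0802, 0.116]
tcp_rot: [-0.001, 0.964, 0.267, -0.0]
wrist_force: [-0.1, -0.6, 0.9]
finger_gap: 0.0698
```

Call:
carry_out:
  steps:
    - [70,0,0,0,0.12]
    - [70,0,0,0,0.24]
    - [70,0,0,0,0.36]
    - [70,0,0,0,0.37]
    - [70,0,0,0,0.37]
    - [70,0,0,0,0.37]

```text
clock: 11.07
ee_pos: [0.5451, -0.0812, 0.1161]
tcp_rot: [-0.0, 0.996, 0.09, -0.0]
wrist_force: [0.3, 0.6, 0.0]
finger_gap: 0.0698
```

Run:
```python
from h import *
st(); plan([*c2w([-.150,-.080]),.0135],TH)
for n,o in (('scene',(140,170)),('top',(220,120))):
  b=robot.read_camera(n);cv2.imwrite(f'pics/{n}6f.png',b);cv2.imwrite(f'pics/{n}6.png',cv2.resize(b[o[1]:o[1]+140,o[0]:o[0]+200],None,fx=4,fy=4,interpolation=cv2.INTER_CUBIC))
```

```text
t 11.0667 tcp [ 0.5451 -0.0812  0.1161] corner-frame [-147.7  -77.7] F [0.3 0.6 0. ] gap 0.0698 j7 -1.39
shift [ -2.3   2.4 102.6] roll 0.005 tool x ang 0.18
```

View pics/scene6.png

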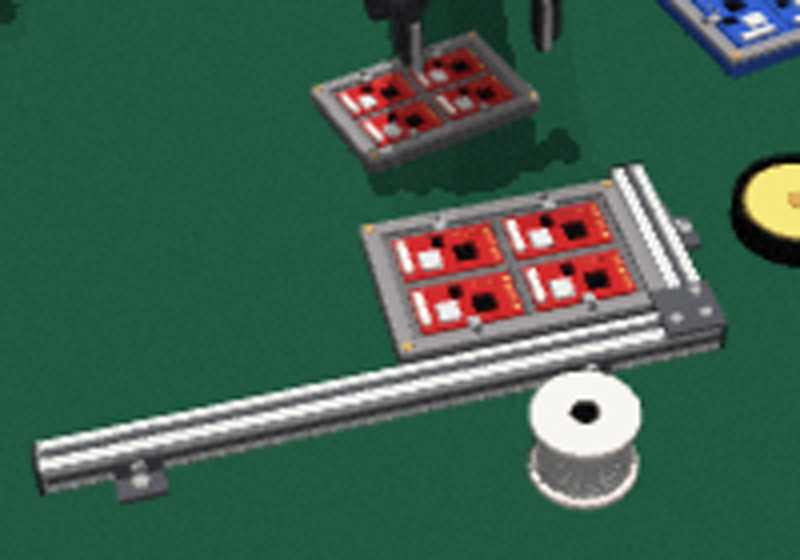

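View pics/top6.png

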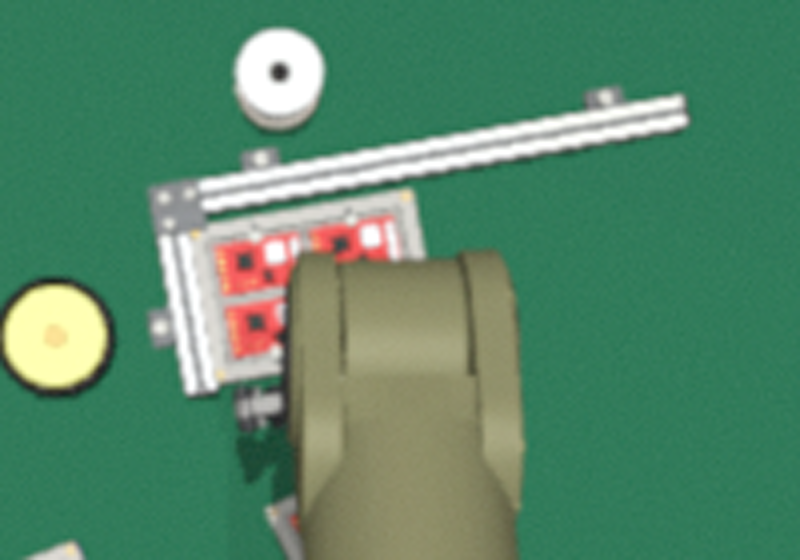

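The jig is flush with the short bar and about 6 mm from the long bar. The fingers are over free bench behind it, clear of the decoy and the short bar's end.

Call:
carry_out:
  steps:
    - [70,-2,2,35,0.005]
    - [70,-2,2,70,0.005]
    - [70,-2,2,90,0.005]
    - [70,-2,2,100,0.005]
    - [70,-2,2,102,0.005]
    - [70,-2,2,102,0.005]
    - [70,4,2,102,0.005]
    - [70,10,2,102,0.005]
    - [70,14,2,102,0.005]
    - [70,18,2,102,0.005]
    - [70,20,2,102,0.005]
    - [70,20,2,102,0.005]

```text
clock: 12.17
ee_pos: [0.5652, -0.0806, 0.0144]
tcp_rot: [0.0, 0.996, 0.085, -0.001]
wrist_force: [-2.4, -0.6, 2.1]
finger_gap: 0.0706
```

Call:
carry_out:
  steps:
    - [70,1,0,0,0]
    - [70,2,0,0,0]
    - [70,3,0,0,0]
    - [70,4,0,0,0]
    - [70,4,0,0,0]

```text
clock: 12.58
ee_pos: [0.5696, -0.0798, 0.0141]
tcp_rot: [-0.0, 0.996, 0.085, 0.0]
wrist_force: [-2.5, -0.1, 0.8]
finger_gap: 0.07
```

```bash
python3 -c "
from h import *
st()"
```

```text
t 12.5833 tcp [ 0.5696 -0.0798  0.0141] corner-frame [-123.3  -80.6] F [-2.5 -0.1  0.8] gap 0.07 j7 -1.48
```

Call:
carry_out:
  steps:
    - [70,1,0,0,0]
    - [70,2,0,0,0]
    - [70,2,0,0,0]

```text
clock: 12.83
ee_pos: [0.5717, -0.0794, 0.0142]
tcp_rot: [-0.0, 0.996, 0.085, 0.0]
wrist_force: [-1.2, 0.4, -0.3]
finger_gap: 0.0699
```

Call:
carry_out:
  steps:
    - [70,1,0,0,0]
    - [70,2,0,0,0]
    - [70,2,0,0,0]

```text
clock: 13.08
ee_pos: [0.5736, -0.079, 0.0142]
tcp_rot: [-0.0, 0.996, 0.085, 0.0]
wrist_force: [-1.9, -0.7, -1.8]
finger_gap: 0.0701
```

Call:
carry_out:
  steps:
    - [70,1,0,0,0]
    - [70,2,0,0,0]
    - [70,2,0,0,0]

```text
clock: 13.33
ee_pos: [0.5737, -0.0791, 0.0142]
tcp_rot: [0.0, 0.996, 0.085, -0.002]
wrist_force: [-7.5, -1.4, 4.5]
finger_gap: 0.0701
```

Call:
carry_out:
  steps:
    - [70,1,0,0,0]
    - [70,2,0,0,0]
    - [70,2,0,0,0]

```text
clock: 13.58
ee_pos: [0.5739, -0.0791, 0.0141]
tcp_rot: [0.0, 0.996, 0.085, -0.004]
wrist_force: [-12.1, -0.9, 9.2]
finger_gap: 0.0699
```

Stalled on the long bar with force rising. I'll back off and repeat a light push on the right short edge.

Call:
carry_out:
  steps:
    - [70,-12,0,0,0]
    - [70,-20,0,-15,0]
    - [65,-20,0,-55,0]
    - [58,-20,20,-90,-0.12]
    - [55,0,55,-100,-0.24]
    - [55,25,85,-100,-0.36]
    - [55,45,115,-100,-0.48]
    - [55,55,117,-100,-0.6]
    - [55,55,117,-100,-0.72]
    - [55,55,117,-100,-0.84]
    - [55,55,117,-100,-0.96]
    - [55,55,117,-100,-1.08]

```text
clock: 14.58
ee_pos: [0.6527, -0.1841, 0.1148]
tcp_rot: [0.001, 0.809, 0.588, 0.001]
wrist_force: [-0.4, 0.5, 0.1]
finger_gap: 0.0545
```

Call:
carry_out:
  steps:
    - [55,0,0,0,-0.12]
    - [55,0,0,0,-0.24]
    - [55,0,0,0,-0.36]
    - [55,0,0,0,-0.48]
    - [55,0,0,0,-0.5]
    - [55,0,0,0,-0.5]
    - [55,0,0,0,-0.5]

```text
clock: 15.17
ee_pos: [0.6518, -0.1844, 0.1146]
tcp_rot: [0.0, 0.642, 0.767, 0.0]
wrist_force: [-0.3, 0.3, -0.7]
finger_gap: 0.0549
```

Run:
```python
from h import *
st(); plan([*c2w([-.058,-.195]),.0165],TH+np.pi/2)
for n,o in (('scene',(140,170)),('top',(220,120))):
  b=robot.read_camera(n);cv2.imwrite(f'pics/{n}7f.png',b);cv2.imwrite(f'pics/{n}7.png',cv2.resize(b[o[1]:o[1]+140,o[0]:o[0]+200],None,fx=4,fy=4,interpolation=cv2.INTER_CUBIC))
```

```text
t 15.1667 tcp [ 0.6518 -0.1844  0.1146] corner-frame [ -60.6 -197.8] F [-0.3  0.3 -0.7] gap 0.0549 j7 0.17
shift [ 2.8  2.5 98.1] roll 0.002 tool x ang 1.748
```

View pics/scene7.png

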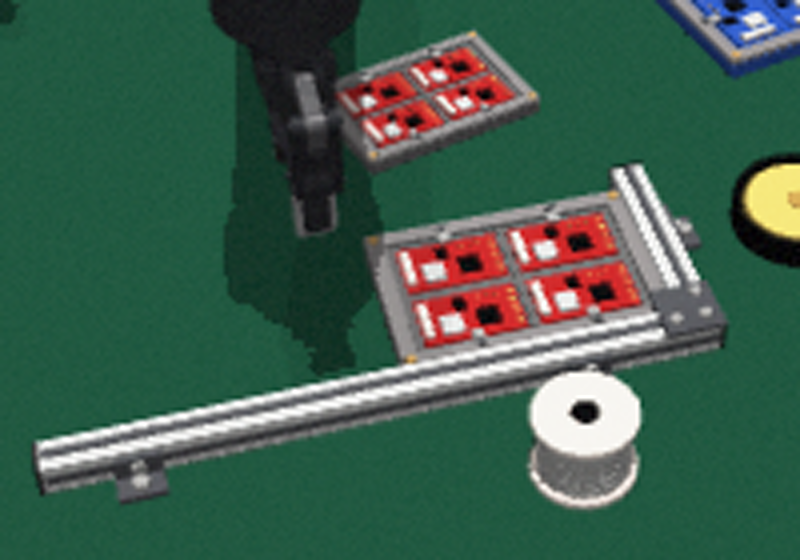

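View pics/top7.png

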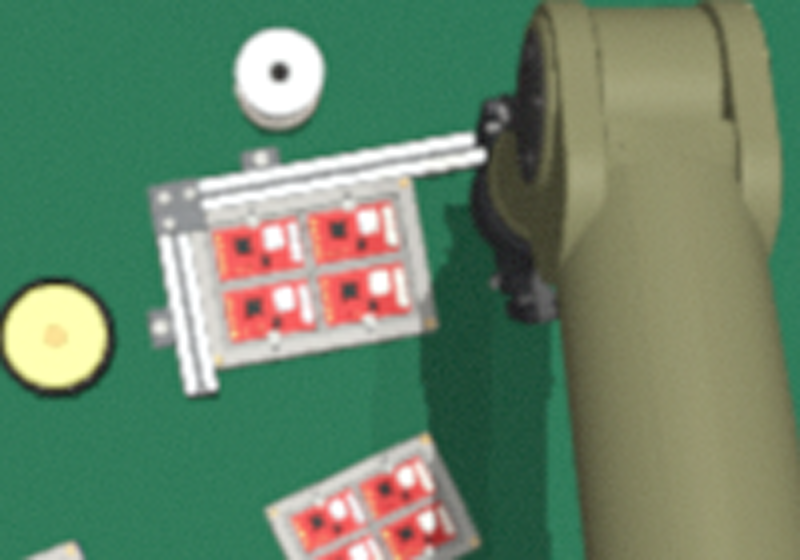

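Both views show the jig seated in the corner with no green visible at either bar. I'll do one light confirming push along the long bar.

Call:
carry_out:
  steps:
    - [55,0,2,35,0]
    - [55,0,2,65,0]
    - [55,0,2,85,0]
    - [55,0,2,94,0]
    - [55,0,2,98,0]
    - [55,0,2,98,0]
    - [55,8,2,98,0]
    - [55,14,2,98,0]
    - [55,18,2,98,0]
    - [55,22,2,98,0]
    - [55,24,2,98,0]
    - [55,24,2,98,0]

```text
clock: 16.27
ee_pos: [0.6491, -0.1595, 0.0168]
tcp_rot: [0.0, 0.64, 0.768, 0.0]
wrist_force: [-0.2, 0.5, 0.3]
finger_gap: 0.0552
```

Call:
carry_out:
  steps:
    - [55,1,0,0,0]
    - [55,2,0,0,0]
    - [55,3,0,0,0]
    - [55,4,0,0,0]
    - [55,4,0,0,0]

```text
clock: 16.68
ee_pos: [0.6487, -0.1584, 0.0163]
tcp_rot: [0.001, 0.641, 0.767, -0.0]
wrist_force: [2.1, -3.6, -2.0]
finger_gap: 0.0551
```

Call:
carry_out:
  steps:
    - [55,1,0,0,0]
    - [55,2,0,0,0]
    - [55,2,0,0,0]

```text
clock: 16.93
ee_pos: [0.6489, -0.158, 0.0167]
tcp_rot: [0.002, 0.642, 0.767, -0.001]
wrist_force: [3.8, -7.2, -1.5]
finger_gap: 0.0553
```

Call:
carry_out:
  steps:
    - [55,1,0,0,0]
    - [55,2,0,0,0]
    - [55,2,0,0,0]

```text
clock: 17.18
ee_pos: [0.6488, -0.158, 0.0169]
tcp_rot: [0.003, 0.642, 0.767, -0.001]
wrist_force: [3.1, -9.0, -1.4]
finger_gap: 0.0549
```

Stalled again at the same place, so the jig is home. I'll retract well clear and check.

Call:
carry_out:
  steps:
    - [55,-10,0,0,0]
    - [55,-30,0,0,0]
    - [55,-40,0,-30,0]
    - [55,-50,0,-70,0]
    - [55,-80,0,-110,0]
    - [55,-115,0,-130,0]
    - [55,-150,-10,-150,0]
    - [55,-185,-30,-150,0]
    - [55,-210,-50,-150,0]
    - [55,-210,-50,-150,0]
    - [55,-210,-50,-150,0]
    - [55,-210,-50,-150,0]

```text
clock: 18.18
ee_pos: [0.6359, -0.3667, 0.1658]
tcp_rot: [-0.001, 0.64, 0.768, 0.001]
wrist_force: [0.2, 1.2, 0.1]
finger_gap: 0.0548
```

Run:
```python
from h import *
st()
for n,o in (('scene',(140,170)),('top',(220,120))):
  b=robot.read_camera(n);cv2.imwrite(f'pics/{n}8f.png',b);cv2.imwrite(f'pics/{n}8.png',cv2.resize(b[o[1]:o[1]+140,o[0]:o[0]+200],None,fx=4,fy=4,interpolation=cv2.INTER_CUBIC))
```

```text
t 18.1833 tcp [ 0.6359 -0.3667  0.1658] corner-frame [-108.  -374.6] F [0.2 1.2 0.1] gap 0.0548 j7 0.45
```

View pics/scene8.png

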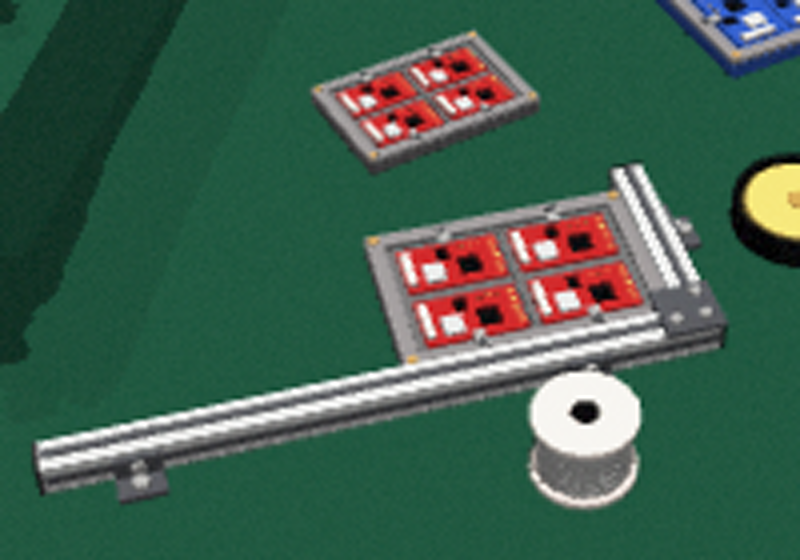

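View pics/top8.png

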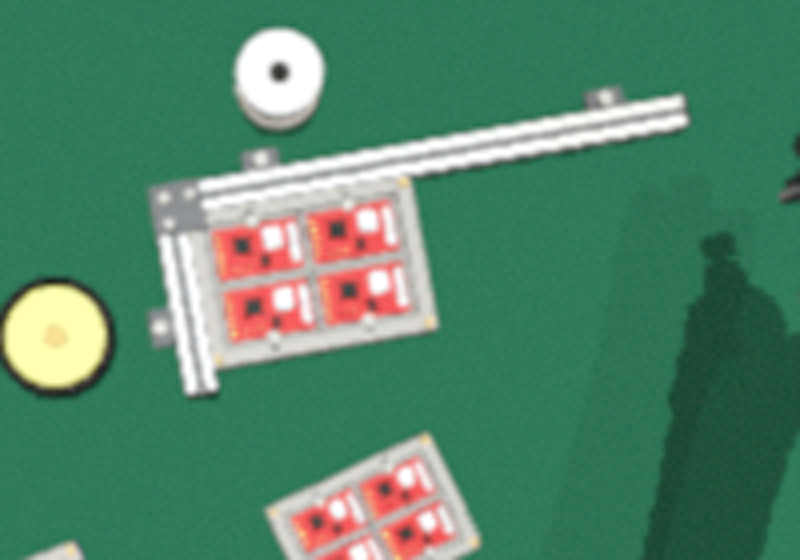

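View pics/top8f.png

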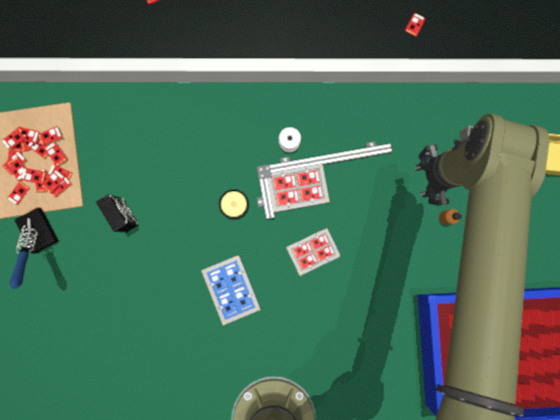

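The jig sits in the corner, the bystanders are at their starting pixels (bottle (450,216), spool (290,138), tin (233,203)), and the hand is clear. Now a numeric check of the jig's two free edges.

Run:
```python
from h import *
for n,o,near,right in (('top',(220,120),[(222,366),(438,328)],[(410,183),(437,326)]),('scene',(140,170),[(370,240),(612,192)],[(366,243),(400,352)])):
  I=cv2.imread(f'pics/{n}8f.png')
  for nm,e in (('near',near),('right',right)):
    a,b=zz(o,e[0]),zz(o,e[1]); L=fit_edge(I,a+.12*(b-a),b-.12*(b-a),half=2)
    w=np.array([w2c(p[:2]) for p in ray(n,[L[0]-12*L[1],L[0]+12*L[1]],.016)])*1000
    d=w[1]-w[0]; print(n,nm,w.round(1).tolist(),'dev rad',round(float(np.arctan(d[0]/d[1]) if nm=='near' else np.arctan(d[1]/d[0])),4),'res',L[2])
a=cv2.imread('pics/top0.png');b=cv2.imread('pics/top8f.png')
for nm,(x,y,r) in dict(fan=(118,213,24),spool=(289,138,14),tin=(233,204,17),bottle=(450,216,12)).items():
  print(nm,cv2.phaseCorrelate(*[cv2.cvtColor(i[y-r:y+r,x-r:x+r],cv2.COLOR_BGR2GRAY).astype(np.float64) for i in (a,b)]))
```

```text
top near [[-109.7, -49.2], [-109.5, -116.4]] dev rad -0.0022 res 0.09009234172398331
top right [[-26.3, -160.4], [-94.1, -160.6]] dev rad 0.0024 res 0.06598083731793947
scene near [[-108.0, -112.3], [-108.3, -53.1]] dev rad -0.0058 res 0.11265409961984954
scene right [[-95.1, -161.9], [-17.9, -161.8]] dev rad 0.0023 res 0.10392687595449912
fan ((-0.005134362829991801, 0.022339467098237975), 0.9250688161026098)
spool ((-0.07115378478424361, -0.012410208934657163), 0.9590174430184253)
tin ((-0.03703932974300628, -0.03948062358578852), 0.9141148675097771)
bottle ((0.004295913388974171, -0.039392756057077705), 1.0005309480459206)
```

Near edge is at about -109 mm (-110 expected), the right edge at about -161 mm (-160 expected), and the tilt is under 0.006 rad. All of that agrees with contact, so I'm handing in.

```bash
python3 -c "
from h import *
st(); print(robot.finish_job())"
```

```text
t 18.2833 tcp [ 0.6369 -0.3651  0.1661] corner-frame [-106.7 -373.2] F [ 0.6 -0.5 -0.2] gap 0.0549 j7 0.45
the job is handed in; nothing more can be done
None
```

The jig is in the corner, against both bars, and the job is handed in; `finish_job` reports no verdict. I pushed it with two spread fingertips: first square towards the long bar, then along it to the short bar, then onto the long bar. A last light push on the right short edge confirmed it was home.

- **Contact:** each closing push stalled with the force rising to about 9–15 N, so the jig met both bars.
- **Position:** the near edge measured 108–110 mm from the long bar (110 expected). The right edge measured 160–162 mm from the short bar (160 expected). The two cameras differ by about 1.5 mm, which is within calibration.
- **Squareness:** within 0.006 rad in both views.
- **Bystanders:** the fan, spool, tin and bottle shifted by less than 0.1 pixel in the top view.
- **Hand:** clear of everything, and it finished at about 18 s of the 45 s allowed.

No check failed. One early fit of the short bar in the scene view was poor, with a 1.3-pixel residual. I used the top view for that bar instead.

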